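Slide the socket board home into its notch

TASK

On the rack, push the board that carries the six sockets along its rails with a fingertip until you feel it drop into the locating notch in the middle and it lies fully home, flat and flush with the rails. Push gently, do not lift it off the rails, and leave the empty board and everything else on the bench where they are. Take the hand clear when done.

Things in the scene. Friction and masses are not known exactly. Their poses are not given: they have to be found in the camera images.
- rack: fixed rack: plate with two metal rails along its y axis, 460 mm long, open at both ends. Origin: centre of the rails at bench height; z up. Rail tops at z = 30 mm, 16 mm wide, inner edges at x = -30.5 and +30.5 mm; the gap between them has its floor at z = 8 mm. Guide walls outside the rails: 93 mm apart, tops at z = 42 mm. A ledge on the +x side (to x = 125 mm) holds loose sockets
- notch (a point): centre of the locating notch, on its floor (rack frame x = y = 0, z = 20 mm; axes as the rack). From y = -52.5 to +52.5 mm both rails are cut 10 mm lower, with upright shoulders at both ends: the whole board drops in with 2.5 mm play each way, and the far shoulder stops it
- socket_board: loose board with six sockets: grey deck 90 (x) x 100 (y) x 10 (z) mm, six steel sockets fixed on it (tops 34 mm above its underside), an upright lip at each end. Origin: centre of its underside; axes as the rack. 0.3 to 0.6 kg. Starts on the rail tops on the +y or -y side of the notch, its centre 115 to 165 mm from it. Seated: underside at z = 20 mm, deck flush with the rail tops
- lip_left (a point): middle of the outer face of the socket board's +y lip (50 mm from its centre, 25 mm above its underside). Both lips: 8 mm thick, 56 mm wide, tops 40 mm above the underside. Pushing on a lip takes about 1 to 5 N
- lip_right (a point): the same on the -y lip. As the board is pushed past half way over the notch, its leading end tips down into it and its trailing end stands up to 10 mm higher for a while; it drops flat only when the trailing end clears the near shoulder
- empty_board: the other board on the rails, the same shape and size as the socket board but bare, parked on the rail tops on the other side of the notch; to be left alone. Origin at the centre of its underside
- deep_socket: loose steel socket, 26 mm across and 45 mm tall, standing on the ledge on the rack's +x side; origin under its centre
- short_socket: loose steel socket, 30 mm across and 30 mm tall, standing on the same ledge; origin under its centre
- screwdriver: loose screwdriver, 200 mm long, lying on the bench on the robot's side of the rack; origin near its middle
- wrench: loose spanner, 180 mm long, lying on the bench to the left; origin near its middle
- spray_can: loose spray can, 60 mm across and 170 mm tall, standing on the bench to the right; origin under its centre
- tape_measure: loose tape measure, a rounded block 65 x 38 x 65 mm, standing on the bench to the left; origin under its centre
Mind the look-alikes: they are no part of the job. What is shaped like the socket_board but blue or purple is not meant.

How it is judged:
By the outcome, as a careful person would: the job done as asked, in the order asked, and still so for the second after the job is handed in, with the robot touching nothing.
It also fails if it takes over 42 s, if anything falls off the work surface, if the arm or the gripper's body presses on something with over 40 N, if the wrist force passes 120 N, or if a joint passes its speed limit or range.

ROBOT

A 7-joint arm with a two-finger parallel gripper is mounted at the origin on the work surface. World frame = base frame: x ahead of the robot, y to its left, z up, the work surface at z = 0. Lengths are in m, angles in rad, forces in N, time in s.
With the tool pointing down it reaches from about 0.35 to 0.9 m from the base axis. Payload 7.2 kg.
Tool frame: the origin (TCP) lies midway between the tips of the shut fingers; the grasp point (between the pads) lies 19 mm behind it; y points along the fingers, z is the direction in which the jaws open and shut, and the axes are right-handed (so a half turn about y gives the same grasp; the last joint's range is limited). The gripper opens to 85 mm and grips with 20 to 120 N. Pads are 22 mm wide; open, the fingers measure 114 mm over their backs; the gripper's body (76 mm by 85 mm) begins 54 mm behind the grasp point. The pads swing forward as they close: fully open they stand 13 mm farther back than shut.
Start: joints at [-1.225, 0.411, -0.013, 1.596, 0.006, 1.134, -0.082], TCP at [0.251, 0.572, 0.231] pointing down, gripper open.
Joint ranges: [-2.95, 2.95], [-0.29, 1.99], [-1.47, 1.44], [0.14, 2.54], [-1.03, 4.17], [0.13, 1.85], [-2.86, 2.86]. Speed limits (rad/s): [2.39, 2.39, 3.01, 3.01, 3.14, 3.14, 3.14].

INTERFACE

Orientations are given as [roll, pitch, yaw] about the fixed x, y, z axes, in that order (R = Rz(yaw) Ry(pitch) Rx(roll)).
In Python, from plant import ctrl gives the robot as it stands.
- The arm moves only by the tool apply_moves, never from a script. Its argument "commands" is a list of rows, each a list of 7 numbers: the turn, a rotation vector about the tool's x, y, z in degrees, then the shift along the tool's x, y, z in mm, then the opening, from -1 (shut) to 1 (fully open). A call has 1 to 10 rows; each row is the pose to reach, as a shift and turn from the pose commanded when the call began, along the tool's axes at that moment; what a row does not reach only later rows make up. A row lasts 1/8 s, in which the tool goes at most 62.5 mm and 10.7 degrees, less where a joint would pass 70% of its speed; a pose out of reach is approached as far as the arm can. A call with a gripper value outside its range is refused whole. The fingers move at their own pace and stop on an object; "squeeze" is the grip in N (left out, the last holds). Time passes only in rows, so rows that repeat a pose let the fingers close. It gives the time, the measured TCP pose, the force and the opening at its end, in the units of the state.
- ctrl.sense(): the state, without advancing time (a new reading comes with each control period).
- ctrl.capture(name): name is "scene" or "top"; returns a dict with "image" (420x560x3 uint8, blue, green, red), "intrinsics" (3x3 intrinsics, pixels), "extrinsics" (4x4, takes a point from camera to world coordinates). Camera axes: x right, y down, z forward; pixel columns grow to the right and rows downward; lengths in m; the calibration is good to about 2 mm. A picture is of the moment at which its call begins. There is no depth.
- ctrl.close_job(): hands the job in, once; it reports no verdict.
The state is a dict: "clock": time; "joints": joint angles; "joint_vel": joint speeds; "effort": joint torques, N m; "ee_pos": TCP position; "tcp_rot": TCP orientation; "ft_force": force on the tool from outside, world axes, zero at the start; "wrist_torque": the same for the moment, N m; "opening": finger opening in m.
Only numpy, scipy, OpenCV 4.12 (cv2) and the standard library are available. Lean on these libraries where they do the work, as an engineer would, in place of code of your own. Each camera call takes 0.05 s, during which the arm holds its last target.

## Working session

There is one attempt and no reset: what is moved stays moved. The work goes in short steps, Python scripts to look and compute and a tool call to move; the robot and the scene stay as the last step left them, time stands still between calls to the robot, and variables do not carry over. Pictures are saved under pics/ and viewed, and the job is handed in when it is done.

Besides the shell and the picture viewer there is one more tool, called by a JSON object that holds its "fn" and its "kwargs". apply_moves: Moves the arm, as the interface text tells. Its arguments: {"type":"object","properties":{"commands":{"type":"array","items":{"type":"array","items":{"type":"number"}}},"squeeze":{"type":"number"}},"required":["commands"]}

```bash
mkdir -p pics; ls
python3 - <<'E'
from plant import ctrl
import cv2,numpy as np
s=ctrl.sense()
for k in s: print(k,np.round(s[k],3))
for n in("scene","top"):
    c=ctrl.capture(n); cv2.imwrite(f"pics/{n}0.png",c["image"]); print(n,c["intrinsics"],np.round(c["extrinsics"],4))
    np.savez(f"pics/{n}0.npz",**c)
E
```

```text
pics
clock 0.0
joints [-1.225  0.412 -0.013  1.597  0.006  1.134 -0.082]
joint_vel [ 0.     0.    -0.001 -0.001 -0.    -0.002 -0.001]
effort [-0.0000e+00 -6.0064e+01  6.8200e-01 -2.9940e+01  1.4000e-02  1.1000e-02
 -0.0000e+00]
ee_pos [0.251 0.572 0.23 ]
tcp_rot [-1.572 -0.    -0.414]
ft_force [ 1.092 -0.415 -0.01 ]
wrist_torque [ 0.028 -0.035  0.056]
opening 0.085
scene [[468.27548269   0.         281.79944882]
 [  0.         468.27548269 210.38656102]
 [  0.           0.           1.        ]] [[-0.6644  0.5025 -0.5532  1.134 ]
 [ 0.7473  0.4579 -0.4816  0.5365]
 [ 0.0113 -0.7334 -0.6797  0.8789]
 [ 0.      0.      0.      1.    ]]
top [[500.73512118   0.         275.22549699]
 [  0.         500.73512118 205.28619886]
 [  0.           0.           1.        ]] [[-0.0174 -0.9948  0.1     0.3307]
 [-0.9998  0.0186  0.0114 -0.0229]
 [-0.0132 -0.0998 -0.9949  1.5062]
 [ 0.      0.      0.      1.    ]]
```

View pics/scene0.png

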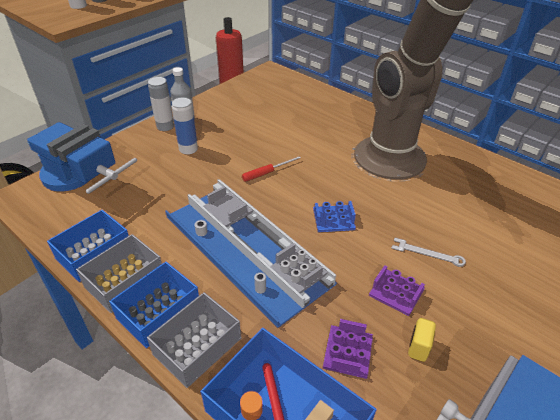

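View pics/top0.png

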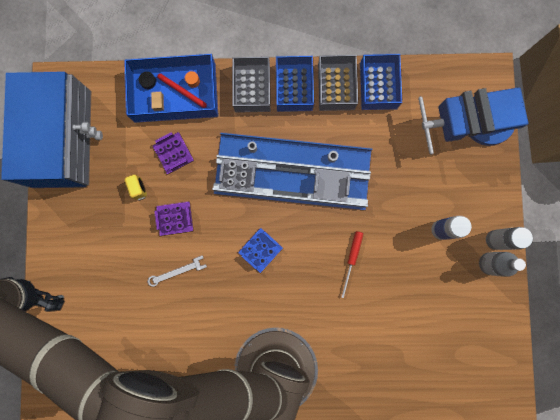

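The top view shows the socket board at about (238,176), on the left (+y), and the empty board at about (332,184). I'll zoom in to measure.

Run:
```python
import cv2
a=cv2.imread("pics/top0.png")[125:220,205:380]; cv2.imwrite("pics/topz.png",cv2.resize(a,None,fx=4.5,fy=4.5,interpolation=cv2.INTER_CUBIC))
a=cv2.imread("pics/scene0.png")[170:330,160:350]; cv2.imwrite("pics/scz.png",cv2.resize(a,None,fx=3.7,fy=3.7,interpolation=cv2.INTER_CUBIC))
```

```text
(no output)
```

View pics/topz.png

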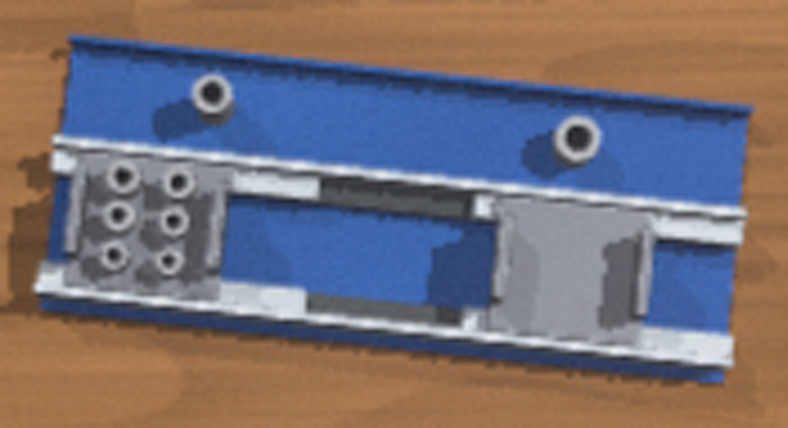

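View pics/scz.png

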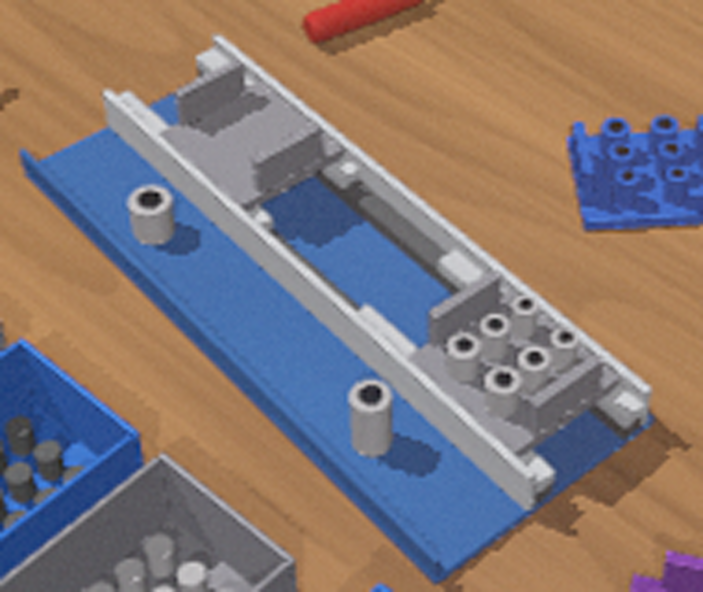

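```bash
cat > h.py <<'E'
import numpy as np
def ray(c,uv,z):
    K=c["intrinsics"];T=c["extrinsics"]
    d=T[:3,:3]@np.linalg.solve(K,[uv[0],uv[1],1.]);o=T[:3,3]
    return o+d*(z-o[2])/d[2]
E
python3 - <<'E'
from h import *
t=np.load("pics/top0.npz");s=np.load("pics/scene0.npz")
def tz(x,y):return 205+(x+.5)/4.5-.5,125+(y+.5)/4.5-.5
def sz(x,y):return 160+(x+.5)/3.7-.5,170+(y+.5)/3.7-.5
for n,p,z in [("Uwall L",(53,139),.042),("Uwall R",(745,211),.042),("Lwall L",(36,291),.042),("Lwall R",(731,364),.042),
 ("U sh+",(319,187),.03),("U sh-",(473,207),.03),("L sh+",(305,303),.03),("L sh-",(463,320),.03),
 ("deck RU",(233,167),.04),("deck RL",(220,300),.04),("lipL U",(74,175),.07),("lipL L",(65,252),.07),("lipR U",(226,190),.07),("lipR L",(212,270),.07)]:
    print(n,np.round(ray(t,tz(*p),z)*1000,1))
print("scene")
for n,p,z in [("Lwall R(far)",(217,38),.042),("Lwall L",(649,390),.042),("Uwall L",(531,492),.042),("Uwall R",(106,93),.042),
 ("lip+ top outer U",(538,434),.07),("lip+ top outer L",(618,372),.07),("lip- U",(430,318),.07),("lip- L",(492,278),.07)]:
    print(n,np.round(ray(s,sz(*p),z)*1000,1))
E
```

```text
Uwall L [629.8 166.2  42. ]
Uwall R [ 572.8 -288.1   42. ]
Lwall L [528.8 178.   42. ]
Lwall R [ 472.1 -275.3   42. ]
U sh+ [596.4  -8.8  30. ]
U sh- [ 581.  -110.6   30. ]
L sh+ [519.    1.8  30. ]
L sh- [ 505.7 -102.2   30. ]
deck RU [609.1  47.6  40. ]
deck RL [520.8  57.3  40. ]
lipL U [600.2 149.1  70. ]
lipL L [550.  155.3  70. ]
lipR U [588.4  50.9  70. ]
lipR L [536.4  60.6  70. ]
scene
Lwall R(far) [ 479.  -272.8   42. ]
Lwall L [533.6 178.7  42. ]
Uwall L [641.7 173.5  42. ]
Uwall R [ 577.4 -285.7   42. ]
lip+ top outer U [623.7 162.4  70. ]
lip+ top outer L [555.1 168.4  70. ]
lip- U [599.2  55.   70. ]
lip- L [547.6  61.5  70. ]
```

```bash
cat >> h.py <<'E'
from scipy.spatial.transform import Rotation as Ro
RC=np.array([552,-54,0.]);YAW=np.radians(-7.15)
def rk(p):  # world mm->rack mm
    return Ro.from_euler('z',-YAW).apply(np.asarray(p)-RC)
def wr(p): return Ro.from_euler('z',YAW).apply(p)+RC
def st(ctrl,tgt=None):
    s=ctrl.sense();R=Ro.from_euler('xyz',s["tcp_rot"]);p=np.array(s["ee_pos"])*1000
    print(round(s["clock"],2),"ee",p.round(1),"rack",rk(p).round(1),"rot",np.degrees(s["tcp_rot"]).round(2),"F",np.round(s["ft_force"],2),"op",s["opening"])
    if tgt is not None:
        w=wr(tgt);print("shift tool",R.inv().apply(w-p).round(1)); print("turn",np.degrees((R.inv()*Ro.from_euler('xyz',[-np.pi/2,0,YAW])).as_rotvec()).round(2))
    return s
E
python3 -c "
from plant import ctrl;from h import *
st(ctrl,[0,248,130])"
```

```text
0.1 ee [251.2 571.9 230.6] rack [-376.4  583.6  230.6] rot [-90.08  -0.   -23.71] F [-0.33 -0.29 -0.31] op 0.08525995383268604
shift tool [ 456.4  100.9 -214.2]
turn [ 8.000e-02 -1.656e+01 -1.000e-02]
```

{"fn": "apply_moves", "kwargs": {"commands": [[0,-2,0,46,0,-21,-1],[0,-4,0,91,0,-43,-1],[0,-6,0,137,0,-64,-1],[0,-8,0,183,0,-86,-1],[0,-10,0,228,0,-107,-1],[0,-12,0,274,0,-128,-1],[0,-14,0,319,10,-150,-1],[0,-15.5,0,365,30,-171,-1],[0,-16.5,0,411,50,-193,-1],[0,-16.5,0,456,70,-214,-1]], "squeeze": 20}}

```text
clock: 1.35
ee_pos: [0.5835, 0.1915, 0.1604]
tcp_rot: [-1.571, 0.0, -0.126]
ft_force: [-0.8, 1.6, 0.1]
opening: 0.0005
```

Run:
```python
from plant import ctrl;from h import *
import cv2
st(ctrl,[0,248,50])
for n in("scene","top"):
    c=ctrl.capture(n); a=c["image"]; np.savez(f"pics/{n}1.npz",**c)
    a=a[150:330,160:370] if n=="scene" else a[120:215,190:380]
    cv2.imwrite(f"pics/{n}1.png",cv2.resize(a,None,fx=3.3 if n=="scene" else 4.2,fy=3.3 if n=="scene" else 4.2,interpolation=cv2.INTER_CUBIC))
```

```text
1.35 ee [583.5 191.5 160.4] rack [  0.7 247.5 160.4] rot [-9.001e+01  2.000e-02 -7.190e+00] F [-0.75  1.64  0.08] op 0.0004946631489031208
shift tool [ -0.7 110.4   0.5]
turn [ 0.01 -0.04 -0.02]
```

View pics/scene1.png

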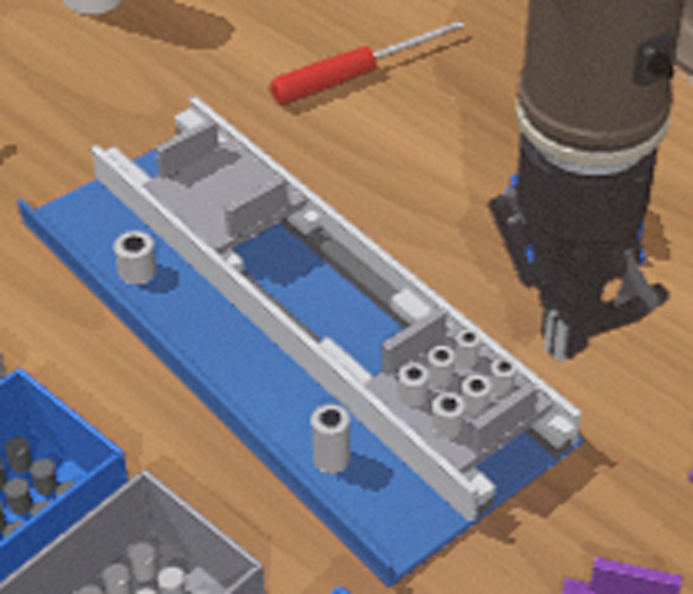

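View pics/top1.png

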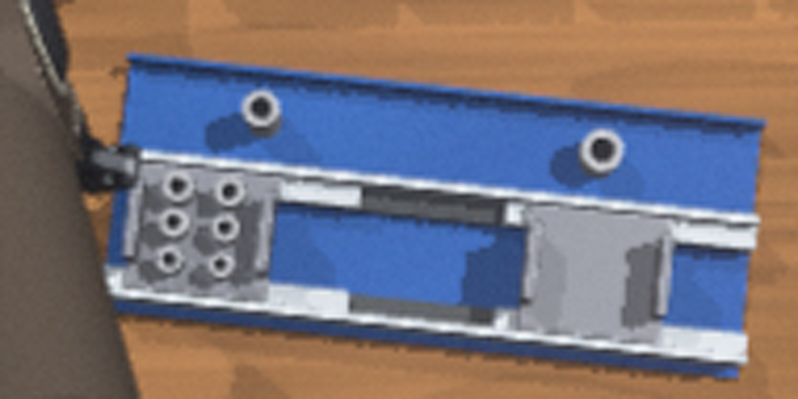

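{"fn": "apply_moves", "kwargs": {"commands": [[0,0,0,0,40,0,-1],[0,0,0,-1,80,0,-1],[0,0,0,-1,105,0,-1],[0,0,0,-1,112,0,-1],[0,0,0,-1,112,-5,-1],[0,0,0,-1,112,-10,-1],[0,0,0,-1,112,-15,-1],[0,0,0,-1,112,-19,-1],[0,0,0,-1,112,-22,-1],[0,0,0,-1,112,-25,-1]]}}

```text
clock: 2.7
ee_pos: [0.5787, 0.1681, 0.0494]
tcp_rot: [-1.571, -0.0, -0.126]
ft_force: [-0.1, -0.3, -0.5]
opening: 0.0001
```

```bash
cat > look.py <<'E'
from plant import ctrl;from h import *
import cv2,sys
i=sys.argv[1]
st(ctrl)
c=ctrl.capture("scene"); a=c["image"]; np.savez(f"pics/s{i}.npz",**c)
cv2.imwrite(f"pics/s{i}.png",cv2.resize(a[170:330,160:350],None,fx=3.7,fy=3.7,interpolation=cv2.INTER_CUBIC))
E
python3 look.py 2
```

```text
2.7 ee [578.7 168.1  49.4] rack [ -1.2 223.7  49.4] rot [-8.999e+01 -1.000e-02 -7.210e+00] F [-0.06 -0.28 -0.49] op 9.770762627020619e-05
```

View pics/s2.png

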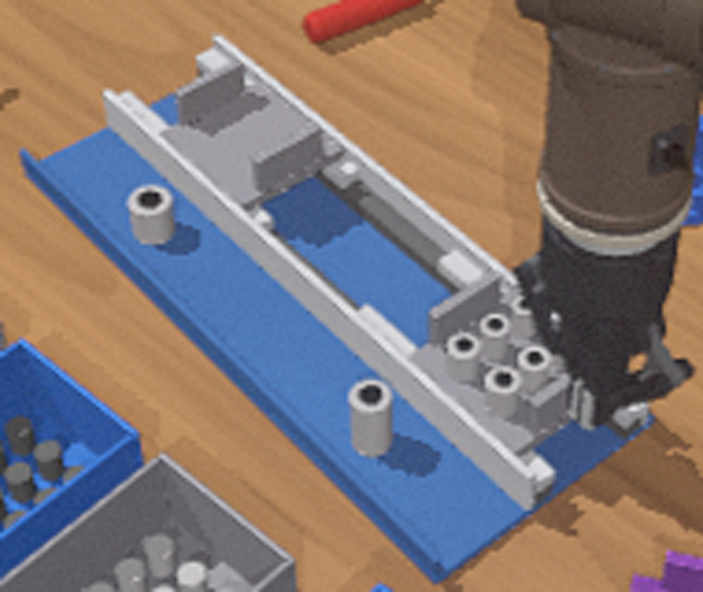

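The shut fingertip stands just behind the +y lip, at about (590,400) in the zoomed picture, and isn't touching it yet. I'll move in slowly until it makes contact.

{"fn": "apply_moves", "kwargs": {"commands": [[0,0,0,0,0,-2,-1],[0,0,0,0,0,-4,-1],[0,0,0,0,0,-6,-1],[0,0,0,0,0,-8,-1]]}}

```text
clock: 3.25
ee_pos: [0.5776, 0.1607, 0.0493]
tcp_rot: [-1.57, -0.0, -0.125]
ft_force: [0.1, 2.8, -1.1]
opening: -0.0002
```

{"fn": "apply_moves", "kwargs": {"commands": [[0,0,0,0,0,-2,-1],[0,0,0,0,0,-4,-1],[0,0,0,0,0,-6,-1],[0,0,0,0,0,-8,-1]]}}

```text
clock: 3.75
ee_pos: [0.5767, 0.1523, 0.0493]
tcp_rot: [-1.571, -0.0, -0.126]
ft_force: [-0.1, 2.6, -0.3]
opening: -0.0001
```

{"fn": "apply_moves", "kwargs": {"commands": [[0,0,0,0,0,-3,-1],[0,0,0,0,0,-6,-1],[0,0,0,0,0,-9,-1],[0,0,0,0,0,-12,-1]]}}

```text
clock: 4.25
ee_pos: [0.5751, 0.1402, 0.0493]
tcp_rot: [-1.571, 0.0, -0.126]
ft_force: [1.1, 3.7, -0.8]
opening: 0.0001
```

```bash
python3 look.py 3
```

```text
4.25 ee [575.1 140.2  49.3] rack [ -1.2 195.6  49.3] rot [-90.     0.    -7.21] F [ 1.12  3.65 -0.84] op 6.551884350937965e-05
```

View pics/s3.png

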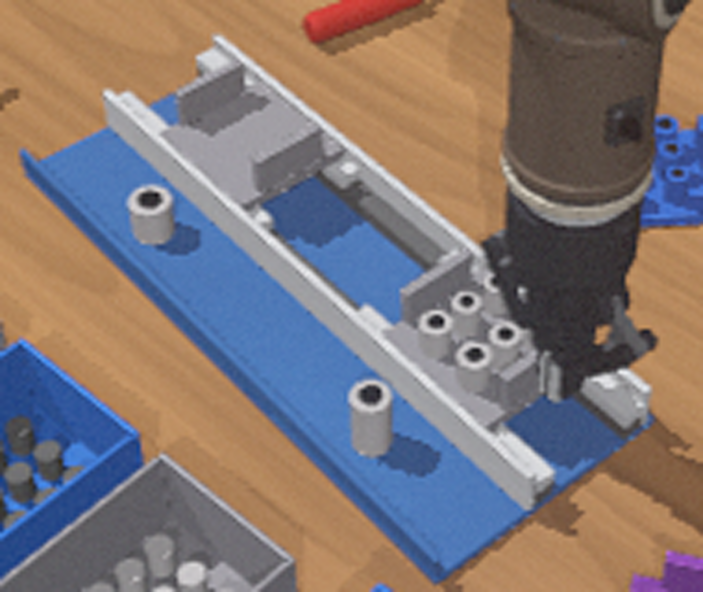

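{"fn": "apply_moves", "kwargs": {"commands": [[0,0,0,0,0,-4,-1],[0,0,0,0,0,-8,-1],[0,0,0,0,0,-12,-1],[0,0,0,0,0,-16,-1],[0,0,0,0,0,-20,-1],[0,0,0,0,0,-24,-1],[0,0,0,0,0,-28,-1],[0,0,0,0,0,-32,-1],[0,0,0,0,0,-36,-1],[0,0,0,0,0,-40,-1]]}}

```text
clock: 5.55
ee_pos: [0.5701, 0.1006, 0.0493]
tcp_rot: [-1.571, -0.0, -0.126]
ft_force: [0.6, 3.6, -1.2]
opening: 0.0
```

{"fn": "apply_moves", "kwargs": {"commands": [[0,0,0,0,0,-4,-1],[0,0,0,0,0,-8,-1],[0,0,0,0,0,-12,-1],[0,0,0,0,0,-16,-1],[0,0,0,0,0,-20,-1],[0,0,0,0,0,-24,-1],[0,0,0,0,0,-28,-1],[0,0,0,0,0,-32,-1],[0,0,0,0,0,-35,-1]]}}

```text
clock: 6.68
ee_pos: [0.5661, 0.0664, 0.0496]
tcp_rot: [-1.57, -0.001, -0.126]
ft_force: [1.3, 6.4, 3.8]
opening: 0.0001
```

```bash
python3 look.py 4
```

```text
6.67 ee [566.1  66.4  49.6] rack [ -1.  121.2  49.6] rot [-8.995e+01 -4.000e-02 -7.200e+00] F [1.27 6.37 3.77] op 5.7122763198207946e-05
```

View pics/s4.png

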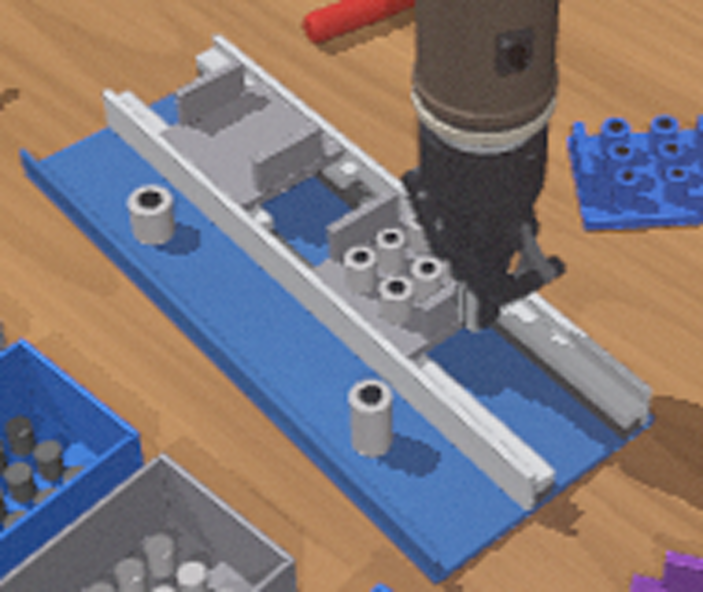

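The force along the push is still small, about 6 N. The +3.8 N in z suggests the trailing end is starting to rise. I'll keep going slowly.

{"fn": "apply_moves", "kwargs": {"commands": [[0,0,0,0,0,-3,-1],[0,0,0,0,0,-6,-1],[0,0,0,0,0,-9,-1],[0,0,0,0,0,-12,-1],[0,0,0,0,0,-15,-1],[0,0,0,0,0,-18,-1]]}}

```text
clock: 7.48
ee_pos: [0.5648, 0.0503, 0.0505]
tcp_rot: [-1.568, -0.003, -0.124]
ft_force: [0.7, 11.0, 9.3]
opening: 0.0001
```

```bash
python3 look.py 5
```

```text
7.47 ee [564.8  50.3  50.5] rack [ -0.3 105.1  50.5] rot [-89.83  -0.15  -7.13] F [ 0.72 10.98  9.31] op 0.00010252750519748143
```

View pics/s5.png

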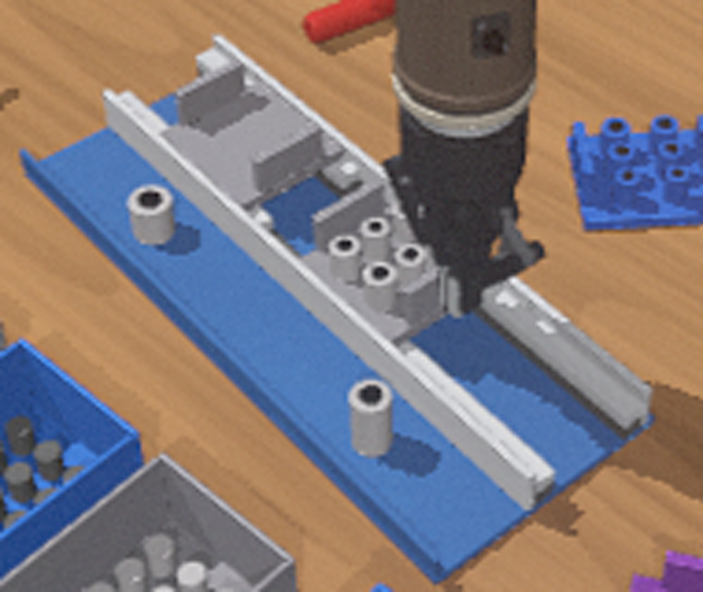

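The force is rising, at 11 N along the push and 9 N up, so the lip is rubbing upward on the fingertip. I'll back off a few mm so the board can settle, then look.

{"fn": "apply_moves", "kwargs": {"commands": [[0,0,0,0,0,3,-1],[0,0,0,0,0,6,-1],[0,0,0,0,0,6,-1]]}}

```text
clock: 7.9
ee_pos: [0.5638, 0.0536, 0.0489]
tcp_rot: [-1.572, 0.001, -0.126]
ft_force: [-0.3, 0.5, 0.5]
opening: -0.0001
```

```bash
python3 look.py 6
```

```text
7.9 ee [563.8  53.6  48.9] rack [ -1.7 108.2  48.9] rot [-9.005e+01  5.000e-02 -7.230e+00] F [-0.26  0.54  0.48] op -7.50274052235356e-05
```

View pics/s6.png

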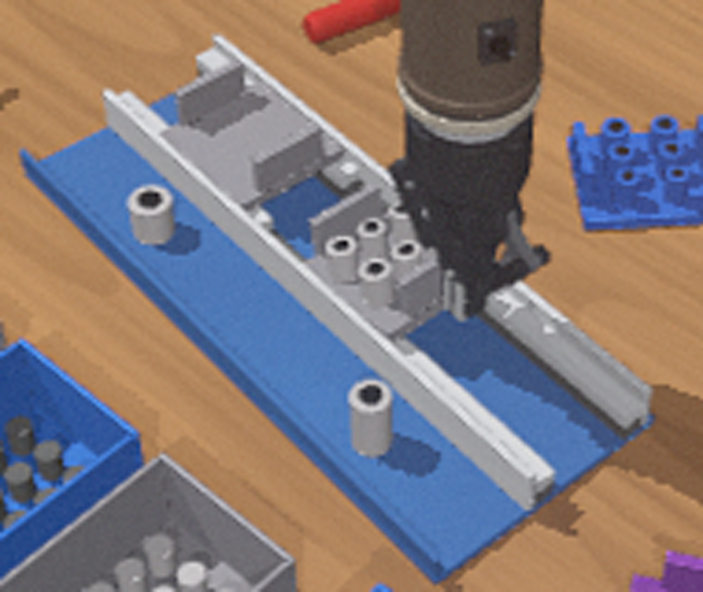

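The contact force is gone and the board has settled, tipped into the notch. I'll resume the push in short steps and watch the force.

{"fn": "apply_moves", "kwargs": {"commands": [[0,0,0,0,0,-3,-1],[0,0,0,0,0,-6,-1],[0,0,0,0,0,-8,-1],[0,0,0,0,0,-10,-1]]}}

```text
clock: 8.45
ee_pos: [0.5629, 0.0448, 0.0492]
tcp_rot: [-1.57, 0.0, -0.125]
ft_force: [-0.9, 2.5, -2.6]
opening: -0.0
```

{"fn": "apply_moves", "kwargs": {"commands": [[0,0,0,0,0,-2,-1],[0,0,0,0,0,-4,-1],[0,0,0,0,0,-6,-1],[0,0,0,0,0,-8,-1]]}}

```text
clock: 8.95
ee_pos: [0.5619, 0.0363, 0.0493]
tcp_rot: [-1.571, 0.0, -0.126]
ft_force: [-0.4, 3.5, -1.1]
opening: 0.0003
```

{"fn": "apply_moves", "kwargs": {"commands": [[0,0,0,0,0,-2,-1],[0,0,0,0,0,-4,-1],[0,0,0,0,0,-6,-1],[0,0,0,0,0,-8,-1],[0,0,0,0,0,-10,-1],[0,0,0,0,0,-12,-1],[0,0,0,0,0,-14,-1]]}}

```text
clock: 9.82
ee_pos: [0.5602, 0.0223, 0.0493]
tcp_rot: [-1.571, 0.0, -0.126]
ft_force: [-0.9, 2.3, -1.4]
opening: -0.0001
```

{"fn": "apply_moves", "kwargs": {"commands": [[0,0,0,0,0,-2,-1],[0,0,0,0,0,-4,-1],[0,0,0,0,0,-6,-1],[0,0,0,0,0,-8,-1]]}}

```text
clock: 10.32
ee_pos: [0.5592, 0.0144, 0.0493]
tcp_rot: [-1.571, 0.0, -0.126]
ft_force: [-0.5, 3.1, -1.6]
opening: -0.0001
```

```bash
python3 look.py 7
```

```text
10.32 ee [559.2  14.4  49.3] rack [-1.4 68.7 49.3] rot [-90.     0.    -7.21] F [-0.5   3.13 -1.57] op -6.646738713970416e-05
```

View pics/s7.png

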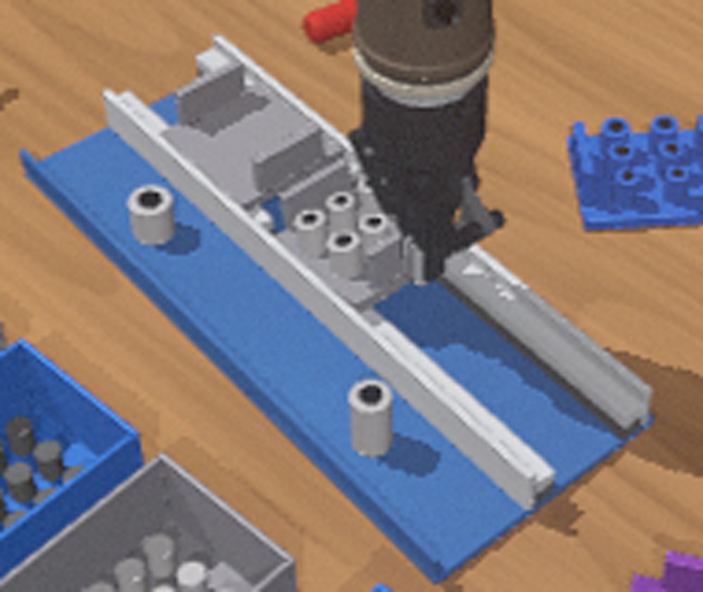

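{"fn": "apply_moves", "kwargs": {"commands": [[0,0,0,0,0,-1.5,-1],[0,0,0,0,0,-3,-1],[0,0,0,0,0,-4.5,-1],[0,0,0,0,0,-6,-1]]}}

```text
clock: 10.88
ee_pos: [0.5584, 0.0085, 0.0493]
tcp_rot: [-1.571, 0.0, -0.126]
ft_force: [-0.1, 2.3, -1.1]
opening: -0.0002
```

{"fn": "apply_moves", "kwargs": {"commands": [[0,0,0,0,0,-1,-1],[0,0,0,0,0,-2,-1],[0,0,0,0,0,-3,-1]]}}

```text
clock: 11.25
ee_pos: [0.558, 0.0056, 0.0493]
tcp_rot: [-1.571, 0.0, -0.126]
ft_force: [0.9, 3.3, -2.3]
opening: -0.0006
```

```bash
python3 look.py 8
```

```text
11.25 ee [558.    5.6  49.3] rack [-1.4 59.9 49.3] rot [-90.    0.   -7.2] F [ 0.9   3.3  -2.26] op -0.0005663218148724299
```

View pics/s8.png

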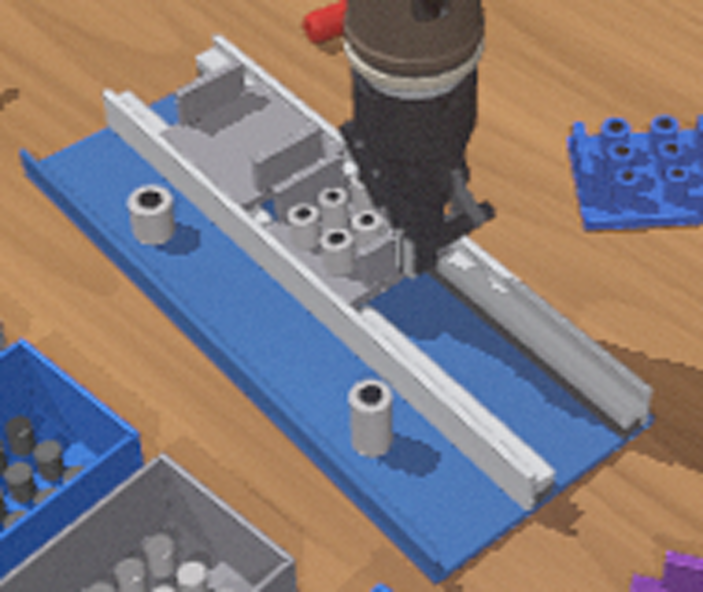

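{"fn": "apply_moves", "kwargs": {"commands": [[0,0,0,0,0,-1,-1],[0,0,0,0,0,-2,-1],[0,0,0,0,0,-3,-1]]}}

```text
clock: 11.68
ee_pos: [0.5583, 0.0034, 0.0495]
tcp_rot: [-1.57, -0.001, -0.125]
ft_force: [1.3, 6.1, -0.7]
opening: 0.0
```

{"fn": "apply_moves", "kwargs": {"commands": [[0,0,0,0,0,-1,-1],[0,0,0,0,0,-2,-1]]}}

```text
clock: 11.92
ee_pos: [0.5589, 0.0028, 0.05]
tcp_rot: [-1.568, -0.003, -0.124]
ft_force: [2.7, 10.6, 1.7]
opening: 0.0001
```

```bash
python3 look.py 9
```

```text
11.93 ee [558.9   2.8  50. ] rack [-0.2 57.2 50. ] rot [-89.85  -0.15  -7.12] F [ 2.75 10.55  1.71] op 0.00010716843719149052
```

View pics/s9.png

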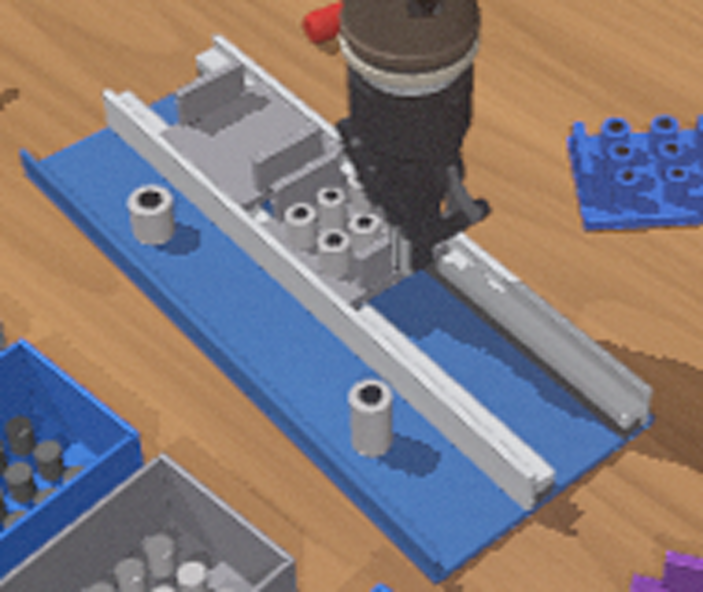

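The fingertip has stalled at 10.6 N, so the board is against the far shoulder. I'll back away, raise the hand and check.

{"fn": "apply_moves", "kwargs": {"commands": [[0,0,0,0,0,3,-1],[0,0,0,0,0,8,-1],[0,0,0,0,0,25,-1],[0,0,0,0,0,45,-1],[0,0,0,0,-40,65,-1],[0,0,0,0,-90,100,-1],[0,0,0,0,-140,150,-1],[0,0,0,0,-170,200,-1],[0,0,0,-40,-170,250,-1],[0,0,0,-60,-170,270,-1]]}}

```text
clock: 13.22
ee_pos: [0.5293, 0.2816, 0.2198]
tcp_rot: [-1.569, 0.0, -0.12]
ft_force: [-0.1, 0.1, -0.0]
opening: 0.0
```

```bash
python3 look.py 10
python3 - <<'E'
from plant import ctrl;import cv2
a=ctrl.capture("top")["image"];cv2.imwrite("pics/t10f.png",a);cv2.imwrite("pics/t10.png",cv2.resize(a[125:220,205:380],None,fx=4.5,fy=4.5,interpolation=cv2.INTER_CUBIC))
E
```

```text
13.22 ee [529.3 281.6 219.8] rack [-64.3 330.2 219.8] rot [-8.989e+01  2.000e-02 -6.890e+00] F [-0.08  0.09 -0.01] op 4.577277951978581e-05
```

View pics/s10.png

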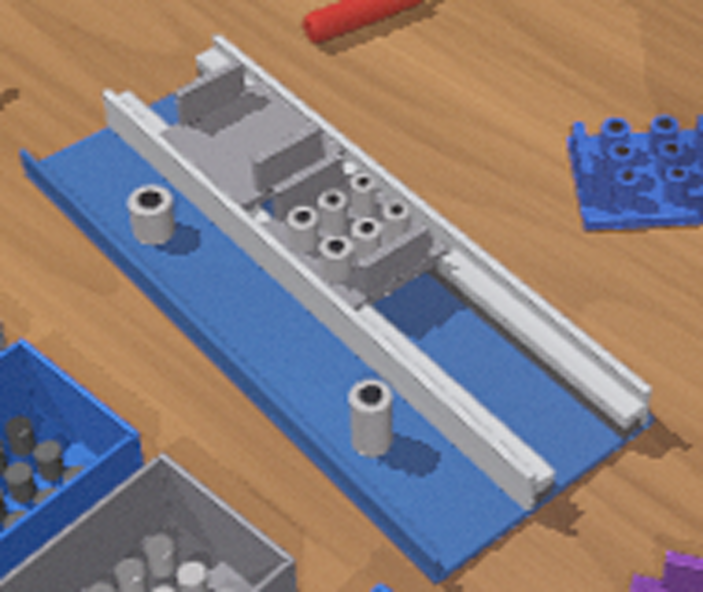

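View pics/t10.png

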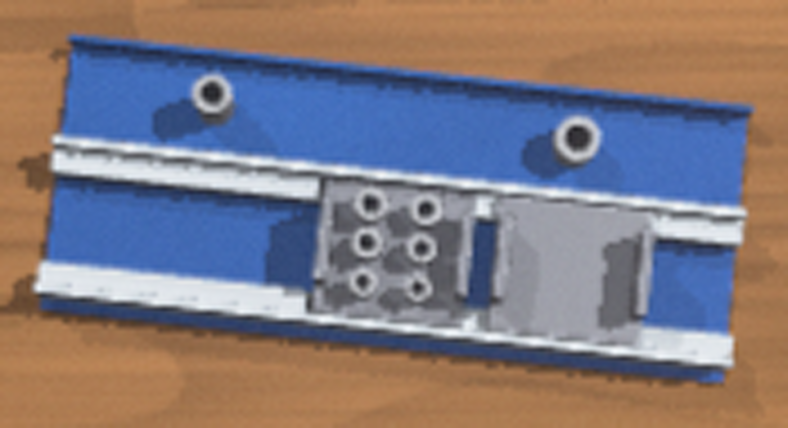

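The board looks seated between the shoulders. I'll triangulate the socket tops, before and now, to check height and flatness.

Run:
```python
from plant import ctrl;from h import *
import cv2
def holes(img,box):
    x0,y0,x1,y1=box
    f=8;g=cv2.cvtColor(img[y0:y1,x0:x1],cv2.COLOR_BGR2GRAY);g=cv2.GaussianBlur(cv2.resize(g,None,fx=f,fy=f,interpolation=cv2.INTER_CUBIC),(0,0),5)
    _,m=cv2.threshold(g,78,255,cv2.THRESH_BINARY_INV)
    n,l,s,c=cv2.connectedComponentsWithStats(m)
    return [( (c[i][0]+.5)/f-.5+x0,(c[i][1]+.5)/f-.5+y0,s[i][4]) for i in range(1,n) if 60<s[i][4]<1500]
t0=np.load("pics/top0.npz");s0=np.load("pics/scene0.npz")
t1=ctrl.capture("top");s1=ctrl.capture("scene")
def tz(x,y):return 205+(x+.5)/4.5-.5,125+(y+.5)/4.5-.5
def sz(x,y):return 160+(x+.5)/3.7-.5,170+(y+.5)/3.7-.5
# rough centres clicked in zooms (rows: upper, middle, lower ; +y then -y column)
T0=[(122,176),(178,181),(119,215),(173,220),(115,255),(169,261)]
T1=[(370,203),(426,208),(367,242),(421,247),(363,281),(417,287)]
S0=[(503,379),(463,346),(535,357),(495,325),(566,338),(526,304)]
S1=[(336,247),(302,217),(367,227),(333,200),(397,210),(363,182)]
def refine(img,uv):
    # centroid of dark pixels (hole) near
    f=8;u,v=uv;r=5
    p=cv2.getRectSubPix(img,(2*r+1,2*r+1),(float(u),float(v)))
    g=cv2.resize(cv2.cvtColor(p,cv2.COLOR_BGR2GRAY),None,fx=f,fy=f,interpolation=cv2.INTER_CUBIC).astype(float)
    yy,xx=np.mgrid[:g.shape[0],:g.shape[1]];cx=(xx+.5)/f-.5-r;cy=(yy+.5)/f-.5-r
    w=np.clip(110-g,0,None)*((cx**2+cy**2)<2.3**2)
    return u+(w*cx).sum()/w.sum(),v+(w*cy).sum()/w.sum()
def tri(a,ua,b,ub):
    P=[c["intrinsics"]@np.linalg.inv(c["extrinsics"])[:3] for c in(a,b)]
    X=cv2.triangulatePoints(P[0],P[1],np.array(ua,float).reshape(2,1),np.array(ub,float).reshape(2,1));return (X[:3]/X[3]).ravel()*1000
for i in range(6):
    a=tri(t0,refine(t0["image"],tz(*T0[i])),s0,refine(s0["image"],sz(*S0[i])))
    b=tri(t1,refine(t1["image"],tz(*T1[i])),s1,refine(s1["image"],sz(*S1[i])))
    print(rk(a).round(1),rk(b).round(1),"d",(rk(b)-rk(a)).round(1))
```

```text
[ 27.  176.5  63.4] [28.2 14.6 53.1] d [   1.3 -161.9  -10.3]
[ 27.  140.4  63.3] [ 28.3 -21.5  53.3] d [   1.3 -161.9  -10. ]
[  1.3 176.6  63.8] [ 2.1 14.6 53.5] d [   0.8 -162.   -10.2]
[  1.1 140.6  63.5] [  2.4 -21.6  52.9] d [   1.2 -162.2  -10.6]
[-25.1 176.5  63.4] [-23.6  14.4  53.3] d [   1.4 -162.1  -10.2]
[-24.8 140.7  63.9] [-24.1 -21.9  53.1] d [   0.8 -162.5  -10.8]
```

All six sockets have dropped 10.0–10.8 mm evenly, so the board is flat and seated. The empty board is at the same pixels as before, so I'll hand in.

Run:
```python
from plant import ctrl
print(ctrl.sense()["joint_vel"].__repr__()[:120]);print(ctrl.close_job())
```

```text
array([ 0.03394044,  0.0030266 ,  0.02814119, -0.00131092,  0.00738589,
       -0.00154107,  0.0072686 ])
the job is handed in; nothing more can be done
None
```

The socket board is in the notch, flat and flush, and I've handed the job in with the hand clear. I pushed it about 162 mm along the rails by its +y lip with the shut fingertip.

- **Push:** it mostly took 2–4 N. Part way over the notch the rising lip caught on the fingertip (11 N along the push, 9 N up). I backed off, let the board settle, and carried on until it stopped against the far shoulder at about 11 N.
- **Seating:** comparing the socket tops before and after in both cameras, all six dropped 10.0–10.8 mm. They were level with each other to within about 0.6 mm, at about 53 mm against a nominal 54 mm, which is within the camera calibration error.
- **Everything else:** by eye, the empty board and the two loose sockets on the ledge were where they started. I did not check the other bench items closely at the end, but the hand touched nothing there.
- **End state:** the force read zero, and the arm was about 330 mm along the rack and 220 mm up. The clock was about 13 s of the 42 s allowed.

No check failed. My first rough readings of the lip position differed by about 10–15 mm between the two cameras, so I used the top view and found the lip by touch.

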